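# Clip the pipe sensor onto the transfer tube and set it against the stop collar

## Task

Pick up the clip-on pipe sensor and push it straight down over the horizontal steel tube, on the bare stretch to the right of the stop collar (as the robot sees it) and at least 3 cm short of it, until its sprung jaws snap round the tube, and press it firmly home with about 15 N, held for a moment. Then slide it along the tube until it bears lightly on the collar with about 6 N, and let go, leaving it upright, fully seated and touching the collar. Do not force anything (less than 25 N on the tube and 15 N on the collar) and leave the beaker, the tape roll and the spanner where they are.

Things in the scene. Friction and masses are not known exactly. Their poses are not given: they have to be found in the camera images.
- sensor: Clip-on pipe sensor, loose, about 70 g, 80 mm tall, standing on its two jaw tips. Origin at the centre of its underside; z up, y along the clip's bore; the same after half a turn. White housing 26 mm (x) by 34 mm (y), from 35 to 80 mm above the origin: grip it across x. Below it a black saddle plate (underside 30.5 mm up, the seat) and two steel sprung jaws, 24 mm long, 39 mm over the flared tips.
- sensor_bore (a point): Centre of the clip's bore, 18 mm above the sensor's origin; on the tube's axis when seated. Pushed down over the tube the jaws touch with this point about 17 mm above the axis, spread against a force that rises to 12 to 19 N, snap over with it some 7 mm above the axis (the force falls to about nothing), then close round the tube; pushed on, the saddle plate meets the tube and the force rises again.
- tube_mid (a point): Middle of the horizontal polished steel tube, on its axis, 85 mm above the table; y along the tube, z up. The tube is 25 mm in diameter, 380 mm long, with a flange at each end. Sliding the seated sensor along it takes roughly 3 to 8 N, more while pressed down.
- collar: Dark steel stop collar, 40 mm diameter, 12 mm long, locked on the tube. Origin at its centre, on the tube's axis; y along the tube. The sensor goes on its side towards the tube's -y end (the right as the robot sees it); they touch when the sensor's origin is 23 mm from the collar's centre along y.
- stand: Fixed aluminium stand that carries the tube: base plate 85 x 340 x 10 mm and two posts, 60 mm wide and 18 mm thick, centred 150 mm either side of the middle, tops 115 mm above the table. Origin at the centre of its underside; y along the tube.
- beaker: Small glass beaker, 46 mm across, 58 mm tall, a bystander. Origin at the centre of its underside.
- tape: Roll of yellow tape lying flat, 59 mm across, 19 mm high, a bystander. Origin at the centre of its underside.
- open_spanner: Open-ended spanner lying flat, 153 mm long, a bystander. Origin at the centre of its underside.
- tube (a joint): How far the tube is pressed down in its rubber bushings, m: 0 unloaded, about 0.001 for every 5 N of downward push; it springs back.
There are look-alikes about, which are no part of the job. What is shaped like the sensor but red or yellow is not meant.

How it is judged:
On the way, in this order (a step that is already met when the one before it is completed fails the run):
1. the sensor is snapped onto the tube at least 20 mm short of the collar and pressed home: bore within 2 mm of the tube's axis, the tube pressed down more than 2 mm (10 N) (z of sensor_bore in the frame of tube_mid between -0.003 and 0.002 m and x of sensor_bore in the frame of tube_mid between -0.002 and 0.002 m and y of sensor in the frame of collar below -0.043 m and value of joint tube above 0.002 m), for 0.1 s.
2. the sensor, still seated, bears on the collar with more than 3 N (z of sensor_bore in the frame of tube_mid below 0.002 m and contact force between sensor and collar above 3 N), for 0.1 s.
At the end, for the whole second after the job is handed in: The sensor is clipped on the tube, at rest and upright within 0.15 rad, its bore within 2 mm of the tube's axis (3 mm downwards), and its end within 1.5 mm of the collar's face (z of sensor_bore in the frame of tube_mid between -0.003 and 0.002 m and x of sensor_bore in the frame of tube_mid between -0.002 and 0.002 m and y of sensor in the frame of collar between -0.0245 and -0.0215 m and angle between sensor's own z axis and vertical below 0.15 rad and linear speed of sensor below 0.01 m/s); the robot touches nothing.
It fails at once if the tube is pressed down more than 5.2 mm in its bushings (about 26 N) (value of joint tube above 0.0052 m).
It fails at once if the collar is pushed with more than 16 N (contact force between sensor and collar above 16 N).
It fails at once if a bystander is moved more than 15 mm (distance of any of beaker, tape, open_spanner from where it was at the start of the episode above 0.015 m).
It also fails if it takes over 58 s, if anything falls off the work surface, if the arm or the gripper's body presses on something with over 40 N, if the wrist force passes 120 N, or if a joint passes its speed limit or range.

## Robot

A 7-joint arm with a two-finger parallel gripper is mounted at the origin on a cart in front of the work surface, level with it; the furniture and walls round the work are solid. World frame = base frame: x ahead of the robot, y to its left, z up, the work surface at z = 0. Lengths are in m, angles in rad, forces in N, time in s.
With the tool pointing down it reaches from about 0.425 to 0.925 m from the base axis. Payload 6.8 kg.
Tool frame: the origin (TCP) lies midway between the tips of the shut fingers; the grasp point (between the pads) lies 19 mm behind it; x points along the fingers, y is the direction in which the jaws open and shut, and the axes are right-handed (so a half turn about x gives the same grasp; the last joint's range is limited). The gripper opens to 85 mm and grips with 20 to 120 N. Pads are 22 mm wide; open, the fingers measure 114 mm over their backs; the gripper's body (76 mm by 85 mm) begins 54 mm behind the grasp point. The pads swing forward as they close: fully open they stand 13 mm farther back than shut.
Start: joints at [1.093, 0.477, 0.022, 1.555, -0.011, 1.109, -0.083], TCP at [0.244, -0.629, 0.231] pointing down, gripper open.
Joint ranges: [-2.96, 2.96], [-0.34, 2.1], [-1.41, 1.46], [0.24, 2.44], [-1.37, 4.51], [0.17, 1.92], [-2.96, 2.96]. Speed limits (rad/s): [2.39, 2.39, 3.14, 3.14, 3.14, 3.14, 3.14].

## Interface

Orientations are given as a rotation vector (axis times angle).
In Python, from bench import r, viewer, nets gives the robot as it stands.
- The arm moves only by the shell command python3 -m pendant 'ROWS' [FORCE]. ROWS is JSON, one flat list of numbers, 5 for each row, row after row: the finger opening in mm, from 0 to 85.4, then the shift along the tool's x, y, z in mm, then the turn about the tool's x in rad. A call has 1 to 20 rows; each row shifts and turns the commanded pose from where the row before left it, along the tool's axes as they then stand; what a row does not reach is not made up. A row lasts 1/8 s, in which the tool goes at most 62.5 mm and 10.7 degrees, less where a joint would pass 70% of its speed; a pose out of reach is approached as far as the arm can. A call with a gripper value outside its range is refused whole. The fingers move at their own pace and stop on an object; FORCE is the grip in N (left out, the last holds). Time passes only in rows, so rows that do not move let the fingers close. It gives the time, the measured TCP pose, the force and the opening at its end, in the units of the state.
- r.get_obs(): the state, without advancing time (a new reading comes with each control period).
- viewer.grab_frame(name): name is "scene" or "top"; returns (picture, depth): 384x512x3 uint8, red, green, blue; 384x512 float32, m along the optical axis (not along the pixel's ray), 0 where there is no reading.
- viewer.calibration(name): a dict with "mtx" (3x3 intrinsics, pixels), "distortion" ([k1, k2, p1, p2, k3] as OpenCV has them; the pictures are not rectified), "world_to_cam" (4x4, takes a point from world to camera coordinates). Camera axes: x right, y up, looking along -z (the intrinsics and any distortion apply to the point x, -y, -z); pixel columns grow to the right and rows downward; lengths in m; the calibration is good to about 2 mm. A picture is of the moment at which its call begins. calibration takes no time and is no camera call.
- r.hand_in(): hands the job in, once; it reports no verdict.
Trained networks look in the newest picture that a camera, given by its name, has taken for a name from the list of things; names that differ only in an ending like _2 or _b are one class to them, and where a whole thing is asked for, a point or a joint stands for the part that bears it (a point fixed in the world has none). Each returns a list of dicts, best first, with "score" (0 to 1); they miss things now and then, are a little off and sometimes report something else, mostly with a low value. They report only what shows in the picture. A call takes as long as a camera call. They do not tell look-alikes from the thing itself.
- nets.look_for(name, camera): "location" ([x, y, z] in m, in world coordinates, good to about 4 mm: the middle of the surface that is visible of it).
- nets.silhouettes(name, camera): "mask" (384x512 bool, what is visible of it).
The state is a dict: "clock": time; "joints": joint angles; "qvel": joint speeds; "tau": joint torques, N m; "tcp_pos": TCP position; "orientation": TCP orientation; "contact_force": force on the tool from outside, world axes, zero at the start; "moment": the same for the moment, N m; "grip_width": finger opening in m.
Only numpy, scipy, OpenCV 4.12 (cv2) and the standard library are available. Lean on these libraries where they do the work, as an engineer would, in place of code of your own. Each camera call takes 0.05 s, during which the arm holds its last target. There are 200 camera calls.

## Working session

There is one attempt and no reset: what is moved stays moved. The work goes in short steps, Python scripts to look and compute and a shell command to move; the robot and the scene stay as the last step left them, time stands still between calls to the robot, and variables do not carry over. Pictures are saved under pics/ and viewed, about 8 in all and at most 12, crops included, and the job is handed in when it is done.

```bash
ls; mkdir -p pics; cat > h.py <<'E'
import numpy as np, cv2
from bench import r, viewer, nets
from scipy.spatial.transform import Rotation as R
def grab(n,f=None):
    p,d=viewer.grab_frame(n)
    if f: cv2.imwrite('pics/'+f,p[...,::-1])
    return p,d
def world(n,uv,z):
    """uv Nx2 px, z depth -> world"""
    c=viewer.calibration(n); K=np.array(c['mtx']);D=np.array(c['distortion'])
    u=cv2.undistortPoints(np.float64(uv).reshape(-1,1,2),K,D).reshape(-1,2)
    z=np.asarray(z).reshape(-1,1)
    P=np.c_[u[:,:1]*z,-u[:,1:]*z,-z,np.ones(len(z))]
    return (np.linalg.inv(np.array(c['world_to_cam']))@P.T).T[:,:3]
def cloud(n,d,m):
    v,u=np.nonzero(m&(d>0)); return world(n,np.c_[u,v],d[v,u])
E
python3 - <<'E'
from h import *
o=r.get_obs(); print({k:np.round(v,3) for k,v in o.items()})
print(R.from_rotvec(o['orientation']).as_matrix().round(3))
ims=[]
for n in ['scene','top']:
    p,d=grab(n); ims.append(p)
    cv2.imwrite(f'pics/{n}1.png',p[...,::-1])
    for t in ['sensor','collar','tube_mid','stand','beaker','tape','open_spanner']:
        print(n,t,[(np.round(x['location'],3).tolist(),round(x['score'],2)) for x in nets.look_for(t,n)])
E
```

```text
pics
{'clock': np.float64(0.0), 'joints': array([ 1.093,  0.478,  0.022,  1.556, -0.012,  1.109, -0.083]), 'qvel': array([-0.   , -0.001, -0.   , -0.001, -0.   , -0.001,  0.001]), 'tau': array([-0.0000e+00, -5.9645e+01,  1.6080e+00, -2.8120e+01,  1.3000e-02,
        9.0000e-03,  0.0000e+00]), 'tcp_pos': array([ 0.244, -0.629,  0.23 ]), 'orientation': array([ 2.02 ,  0.38 , -2.021]), 'contact_force': array([-0.339, -1.006,  0.194]), 'moment': array([-0.018,  0.002,  0.059]), 'grip_width': np.float64(0.085)}
[[-0.001  0.361 -0.932]
 [ 0.002 -0.932 -0.361]
 [-1.    -0.002  0.   ]]
scene sensor [([0.514, -0.542, 0.052], 0.9), ([0.356, -0.255, 0.045], 0.85), ([0.454, -0.24, 0.045], 0.76), ([0.528, -0.168, 0.061], 0.51)]
scene collar []
scene tube_mid [([0.501, 0.073, 0.09], 0.81)]
scene stand [([0.502, 0.098, 0.044], 0.74)]
scene beaker [([0.566, -0.255, 0.041], 0.73)]
scene tape [([0.357, -0.097, 0.019], 0.49)]
scene open_spanner [([0.36, 0.092, 0.003], 0.59), ([0.563, -0.252, 0.04], 0.3)]
top sensor [([0.536, -0.162, 0.076], 0.51), ([0.523, -0.535, 0.082], 0.51), ([0.438, -0.154, 0.08], 0.48), ([0.463, -0.23, 0.081], 0.45)]
top collar [([0.51, 0.159, 0.099], 0.48)]
top tube_mid [([0.512, 0.115, 0.094], 0.84)]
top stand [([0.505, 0.112, 0.012], 0.96)]
top beaker [([0.578, -0.247, 0.012], 0.49)]
top tape [([0.364, -0.087, 0.02], 0.49)]
top open_spanner [([0.362, 0.091, 0.004], 0.65)]
```

View pics/scene1.png

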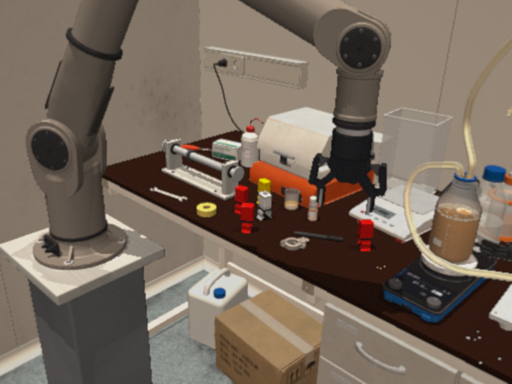

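View pics/top1.png

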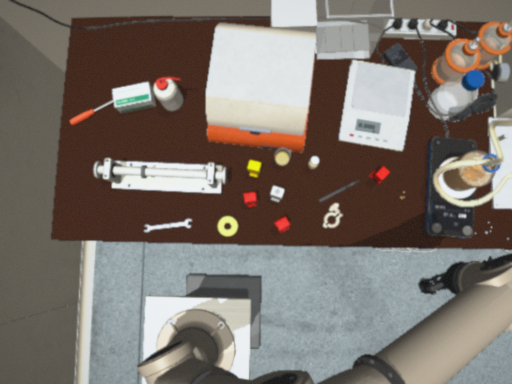

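Top view: the white sensor is at (277,193), and at (264,205) in the scene view. Look-alikes in the top view are red at (250,199), (282,224) and (381,174), yellow at (254,168), and a white bottle at (313,161). The tube runs from (100,170) to (222,175). I choose the white one and will check it in a crop.

```bash
python3 - <<'E'
from h import *
p,d=grab('top')
V,U=np.mgrid[:384,:512]
W=world('top',np.c_[U.ravel(),V.ravel()],d.ravel()).reshape(384,512,3)
b=lambda u0,u1,v0,v1:(U>=u0)&(U<u1)&(V>=v0)&(V<v1)&(d>0)
m=b(262,294,180,208)&(W[...,2]>0.06); P=W[m]
hsv=cv2.cvtColor(p,cv2.COLOR_RGB2HSV); print('sensor n',m.sum(),P.min(0).round(3),P.max(0).round(3),np.median(P,0).round(4),'sat',np.median(hsv[...,1][m]))
print(cv2.minAreaRect((P[:,:2]*1000).astype(np.float32)))
print('table z',np.median(W[b(230,300,228,236)][:,2]))
# tube
for u in range(96,228,4):
    c=W[b(u,u+4,155,195)]; c=c[c[:,2]>0.07]
    if len(c): t=c[c[:,2]>c[:,2].max()-0.012]; print(u,len(t),t.mean(0).round(4),c[:,2].max().round(4),np.ptp(c[:,0]).round(3))
a=cv2.resize(p[150:240,85:235],(750,450),interpolation=cv2.INTER_CUBIC)
s=cv2.resize(p[150:240,230:330],(500,450),interpolation=cv2.INTER_CUBIC)
q,e=grab('scene'); s2=cv2.resize(q[170:240,220:300],(515,450),interpolation=cv2.INTER_CUBIC)
cv2.imwrite('pics/c1.png',cv2.resize(np.vstack([np.hstack([a[:,:]]),]),(750,450))[...,::-1])
cv2.imwrite('pics/c2.png',cv2.resize(np.hstack([s,s2]),(800,360))[...,::-1])
E
```

```text
sensor n 115 [ 0.449 -0.252  0.061] [ 0.482 -0.215  0.087] [ 0.4644 -0.2317  0.0802] sat 7.0
((465.68548583984375, -232.5326690673828), (33.78975296020508, 26.30845832824707), 72.45315551757812)
table z 0.0011974957330311842
96 25 [0.5226 0.2919 0.1046] 0.1112 0.047
100 10 [0.504  0.2678 0.1131] 0.1181 0.05
104 82 [0.5189 0.2602 0.1163] 0.1226 0.06
108 41 [0.5246 0.252  0.115 ] 0.1235 0.06
112 27 [0.5211 0.2445 0.101 ] 0.1084 0.06
116 30 [0.5178 0.2323 0.096 ] 0.1013 0.024
120 29 [0.5175 0.2198 0.0966] 0.102 0.02
124 30 [0.5174 0.2084 0.096 ] 0.102 0.021
128 32 [0.517  0.1966 0.0952] 0.1031 0.023
132 31 [0.5159 0.184  0.0966] 0.1007 0.025
136 35 [0.5157 0.1732 0.0947] 0.1013 0.024
140 42 [0.5148 0.1584 0.1033] 0.1096 0.038
144 36 [0.5168 0.1497 0.097 ] 0.1043 0.037
148 32 [0.5148 0.1371 0.0966] 0.1033 0.023
152 31 [0.5154 0.1257 0.0961] 0.1034 0.023
156 30 [0.5145 0.1137 0.0963] 0.1009 0.024
160 27 [0.5141 0.1021 0.0961] 0.1031 0.02
164 31 [0.5132 0.0905 0.0954] 0.1009 0.021
168 31 [0.5126 0.0785 0.0959] 0.1018 0.023
172 29 [0.5127 0.0671 0.0963] 0.1032 0.023
176 31 [0.5121 0.0554 0.0961] 0.1017 0.025
180 31 [0.5109 0.0435 0.0959] 0.1019 0.02
184 32 [0.5108 0.0321 0.0958] 0.1014 0.021
188 23 [0.5107 0.0205 0.0974] 0.1046 0.023
192 29 [0.5115 0.0088 0.0964] 0.1033 0.023
196 32 [ 0.5107 -0.0025  0.0959] 0.1026 0.024
200 26 [ 0.5104 -0.0144  0.0971] 0.1039 0.024
204 11 [ 0.497  -0.0329  0.1122] 0.1163 0.043
208 73 [ 0.5094 -0.0404  0.1169] 0.1252 0.06
212 49 [ 0.5131 -0.049   0.1144] 0.1207 0.06
216 38 [ 0.51   -0.06    0.0946] 0.101 0.036
220 19 [ 0.5057 -0.075   0.105 ] 0.1115 0.037
224 17 [ 0.509  -0.0808  0.1064] 0.1112 0.048
```

View pics/c2.png

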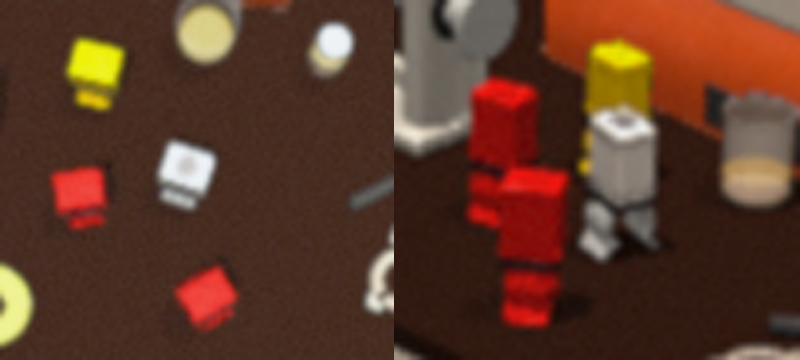

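View pics/c1.png

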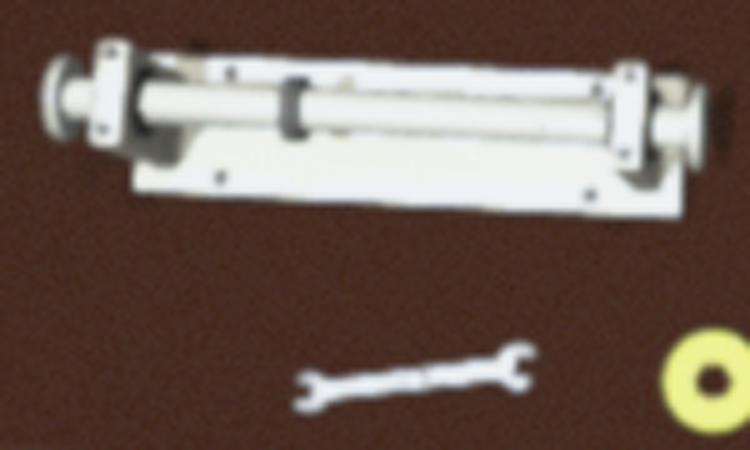

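The crop confirms the white housing with steel jaws, upright, at top (277,193). Its two neighbours are red and one is yellow. The collar is at top (143,171), with bare tube to its right. I'll set out with a translation, then a turn.

```bash
cat >> h.py <<'E'
def need(x,y,z,yaw):
    o=r.get_obs(); M=R.from_rotvec(o['orientation']).as_matrix()
    d=M.T@(np.array([x,y,z])-o['tcp_pos'])*1000
    cur=np.arctan2(M[1,1],M[0,1]); print('shift tool mm',d.round(1),'turn about x',round(-(np.radians(yaw)-cur),4),'tcp',o['tcp_pos'].round(4),'yaw',np.degrees(cur).round(2),'tilt',M[:,0].round(4),'F',o['contact_force'].round(2),'t',o['clock'].round(2),'w',o['grip_width'].round(4))
E
python3 -m pendant '[60,0,-29,-35,0, 60,0,-29,-35,0, 60,0,-29,-35,0, 60,0,-29,-35,0, 60,0,-29,-35,0, 60,0,-29,-35,0, 60,0,-29,-35,0, 60,0,-29,-35,0, 60,0,-29,-35,0, 60,0,-29,-35,0, 60,0,0,0,-0.15, 60,0,0,0,-0.15, 60,0,0,0,-0.15, 60,0,0,0,-0.15, 60,0,0,0,-0.15, 60,0,0,0,-0.145, 60,0,0,0,0]' 80
python3 - <<'E'
from h import *
need(.4655,-.2325,.038,-17.5)
p,d=grab('scene')
x=nets.silhouettes('sensor','scene')
for t in x:
    m=t['mask']; P=cloud('scene',d,m); h=cv2.cvtColor(p,cv2.COLOR_RGB2HSV)[m]
    print(t['score'],m.sum(),np.argwhere(m).mean(0).round(0),np.median(h,0),P.mean(0).round(4),np.percentile(P,2,axis=0).round(3),np.percentile(P,98,axis=0).round(3))
cv2.imwrite('pics/s2.png',cv2.resize(p[100:250,180:380],(800,600),interpolation=cv2.INTER_CUBIC)[...,::-1])
E
```

```text
clock: 3.02
tcp_pos: [0.4655, -0.2326, 0.2314]
orientation: [1.432, 1.047, -1.432]
contact_force: [0.3, 0.1, -0.6]
grip_width: 0.0601Traceback (most recent call last):
  File "<stdin>", line 2, in <module>
  File "h.py", line 20, in need
    cur=np.arctan2(M[1,1],M[0,1]); print('shift tool mm',d.round(1),'turn about x',round(-(np.radians(yaw)-cur),4),'tcp',o['tcp_pos'].round(4),'yaw',np.degrees(cur).round(2),'tilt',M[:,0].round(4),'F',o['contact_force'].round(2),'t',o['clock'].round(2),'w',o['grip_width'].round(4))
                                                                                                                                                                                                                                         ^^^^^^^^^^^^^^^^
AttributeError: 'float' object has no attribute 'round'
```

```bash
sed -i "s/o\['clock'\].round(2)/round(o['clock'],2)/;s/o\['grip_width'\].round(4)/round(float(o['grip_width']),4)/" h.py
python3 - <<'E'
from h import *
need(.4655,-.2325,.038,-17.5)
p,d=grab('scene')
x=nets.silhouettes('sensor','scene')
for t in x:
    m=t['mask']; P=cloud('scene',d,m); h=cv2.cvtColor(p,cv2.COLOR_RGB2HSV)[m]
    print(t['score'],m.sum(),np.argwhere(m).mean(0).round(0),np.median(h,0),P.mean(0).round(4),np.percentile(P,2,axis=0).round(3),np.percentile(P,98,axis=0).round(3))
cv2.imwrite('pics/s2.png',cv2.resize(p[100:250,180:380],(800,600),interpolation=cv2.INTER_CUBIC)[...,::-1])
E
```

```text
shift tool mm [ 1.934e+02 -1.000e-01 -1.000e-01] turn about x -0.0021 tcp [ 0.4655 -0.2326  0.2314] yaw -17.62 tilt [ 3.e-04 -1.e-04 -1.e+00] F [ 0.35  0.11 -0.6 ] t 3.02 w 0.0601
0.82 441 [233. 365.] [  1. 234. 123.] [ 0.5202 -0.5355  0.0454] [ 0.502 -0.553 -0.   ] [ 0.628 -0.469  0.081]
0.63 285 [205. 264.] [ 14.  36. 106.] [ 0.4563 -0.2343  0.0463] [ 0.444 -0.249  0.003] [ 0.48  -0.213  0.081]
0.63 335 [216. 247.] [  1. 235. 117.] [ 0.3632 -0.253   0.0476] [ 0.351 -0.266  0.003] [ 0.385 -0.237  0.082]
0.61 307 [197. 240.] [  1. 235. 127.] [ 0.4428 -0.1494  0.047 ] [ 0.426 -0.17  -0.001] [ 0.588 -0.027  0.081]
0.45 164 [185. 264.] [ 23. 255. 141.] [ 0.5321 -0.1653  0.0648] [ 0.521 -0.181  0.04 ] [ 0.549 -0.141  0.081]
0.28 631 [161. 205.] [ 18.  21. 114.] [0.5122 0.092  0.0837] [ 0.485 -0.081 -0.   ] [0.691 0.343 0.106]
```

View pics/s2.png

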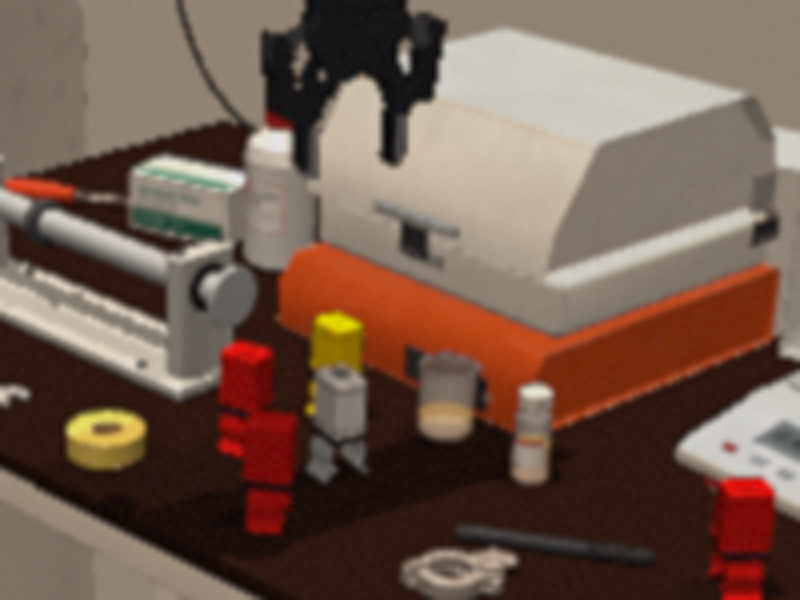

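The gripper hangs directly over the white sensor (crop (340,400)), clear of the reds. Next I descend and grip.

```bash
python3 -m pendant '[60,40,0,0,0, 60,40,0,0,0, 60,40,0,0,0, 60,35,0,0,0, 60,25,0,0,0, 60,13,0,0,0, 60,0,0,0,0, 45,0,0,0,0, 38,0,0,0,0, 32,0,0,0,0, 28,0,0,0,0, 20,0,0,0,0, 20,0,0,0,0, 20,0,0,0,0]' 80
python3 -m pendant '[20,-10,0,0,0, 20,-30,0,0,0, 20,-40,0,0,0, 20,-40,0,0,0, 20,-30,0,0,0, 20,0,0,0,0]'
python3 - <<'E'
from h import *
# tube estimate; target above bare stretch, sensor 8 cm short of collar
need(.5125,.085,.19,-1.7)
E
```

```text
clock: 4.88
tcp_pos: [0.4657, -0.2327, 0.0387]
orientation: [1.431, 1.048, -1.431]
contact_force: [-1.4, 0.5, 6.0]
grip_width: 0.0255
clock: 5.62
tcp_pos: [0.4669, -0.233, 0.1909]
orientation: [1.432, 1.044, -1.428]
contact_force: [0.9, 0.1, -0.9]
grip_width: 0.0251
shift tool mm [   0.4  -52.4 -317. ] turn about x -0.2765 tcp [ 0.4669 -0.233   0.1909] yaw -17.54 tilt [ 0.0045 -0.0021 -1.    ] F [ 0.89  0.07 -0.94] t 5.62 w 0.0251
```

```bash
python3 -m pendant '[20,0,-3,-20,0, 20,0,-6.5,-40,0, 20,0,-6.5,-40,0, 20,0,-6.5,-40,0, 20,0,-6.5,-40,0, 20,0,-6.5,-40,0, 20,0,-6.5,-40,0, 20,0,-6.5,-40,0, 20,0,-4,-17,0, 20,0,0,0,-0.07, 20,0,0,0,-0.07, 20,0,0,0,-0.07, 20,0,0,0,-0.0665, 20,0,0,0,0, 20,0,0,0,0]'
python3 - <<'E'
from h import *
need(.5125,.085,.19,-1.7)
p,d=grab('scene')
cv2.imwrite('pics/s3.png',cv2.resize(p[80:220,130:290],(800,700),interpolation=cv2.INTER_CUBIC)[:600,...,::-1])
q,e=grab('top')
V,U=np.mgrid[:384,:512]
for n,dd in (('scene',d),('top',e)):
    W=world(n,np.c_[U.ravel(),V.ravel()],dd.ravel()).reshape(384,512,3)
    ok=dd>0
    # tube cylinder fit
    from scipy.optimize import least_squares
    m=ok&(abs(W[...,0]-.5135)<.025)&(W[...,1]>-.02)&(W[...,1]<.225)&(abs(W[...,1]-.155)>.015)&(W[...,2]>.07)&(W[...,2]<.105)
    P=W[m]
    f=lambda a:np.hypot(P[:,0]-a[0]-a[1]*(P[:,1]-.1),P[:,2]-a[2])-.0125
    s=least_squares(f,[.513,.03,.085],loss='soft_l1',f_scale=.002); print(n,len(P),s.x.round(4),'rms',np.sqrt(np.mean(s.fun**2)).round(4))
    mc=ok&(np.hypot(W[...,0]-s.x[0]-s.x[1]*(W[...,1]-.1),W[...,2]-s.x[2])>.0165)&(abs(W[...,0]-.515)<.03)&(abs(W[...,1]-.155)<.03)&(W[...,2]>.06)&(W[...,2]<.115)
    Q=W[mc]; print('collar',len(Q),np.percentile(Q,[5,50,95],axis=0).round(4).tolist())
    ms=ok&(abs(W[...,0]-.5125)<.03)&(abs(W[...,1]-.085)<.03)&(W[...,2]>.14)&(W[...,2]<.24)
    h=cv2.cvtColor(p if n=='scene' else q,cv2.COLOR_RGB2HSV)
    Q=W[ms&(h[...,2]>110)]; print('sensor?',len(Q),np.percentile(Q,[3,50,97],axis=0).round(4).tolist() if len(Q) else '')
E
```

```text
clock: 7.5
tcp_pos: [0.5106, 0.085, 0.1879]
orientation: [1.232, 1.195, -1.233]
contact_force: [-0.5, -0.0, -1.4]
grip_width: 0.0252
shift tool mm [-2.1  1.9 -0.1] turn about x -0.0018 tcp [0.5106 0.085  0.1879] yaw -1.8 tilt [-9.e-04 -4.e-04 -1.e+00] F [-0.46 -0.01 -1.45] t 7.5 w 0.0252
scene 290 [0.5115 0.0296 0.0848] rms 0.0021
collar 44 [[0.4902, 0.149, 0.0663], [0.4981, 0.1555, 0.092], [0.5177, 0.1672, 0.1045]]
sensor? 77 [[0.4908, 0.0675, 0.154], [0.5028, 0.0715, 0.2087], [0.5167, 0.0963, 0.2292]]
top 323 [0.5149 0.0364 0.0856] rms 0.0019Traceback (most recent call last):
  File "<stdin>", line 17, in <module>
    return _quantile_unchecked(
        a, q, axis, out, overwrite_input, method, keepdims, weights)
    return _ureduce(a,
                    func=_quantile_ureduce_func,
    ...<5 lines>...
                    overwrite_input=overwrite_input,
                    method=method)
    r = func(a, **kwargs)
    result = _quantile(arr,
                       quantiles=q,
    ...<2 lines>...
                       out=out,
                       weights=wgt)
    slices_having_nans = np.isnan(arr[-1, ...])
                                  ~~~^^^^^^^^^
IndexError: index -1 is out of bounds for axis 0 with size 0
```

View pics/s3.png

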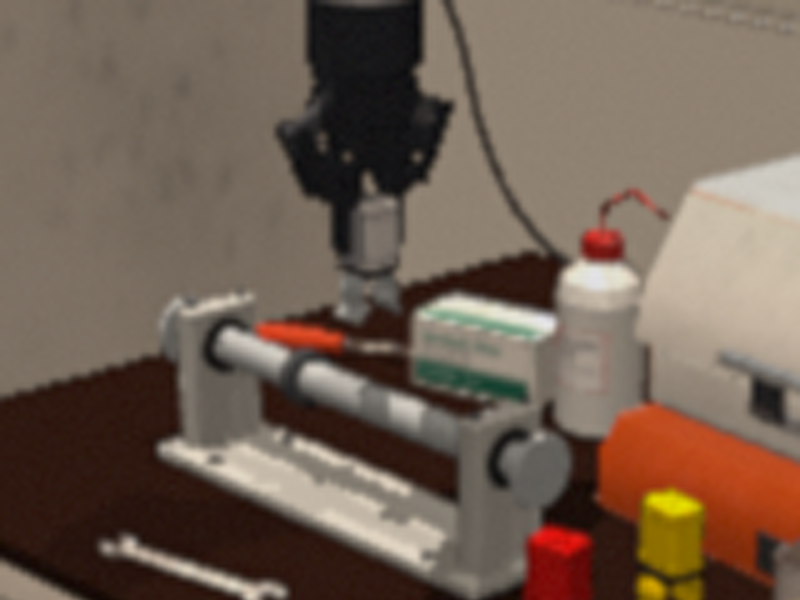

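The sensor hangs level over the bare stretch, about 7 cm right of the collar. I'll do one measurement of the sensor against the tube within the same camera.

```bash
python3 - <<'E'
from h import *
V,U=np.mgrid[:384,:512]
h=[];D=[];
for i in range(4):
    p,d=grab('scene'); D.append(np.where(d>0,d,np.nan)); h.append(p.astype(float))
d=np.nanmedian(D,0); p=np.mean(h,0)
W=world('scene',np.c_[U.ravel(),V.ravel()],np.nan_to_num(d).ravel()).reshape(384,512,3)
for v in range(116,146,2):
    print(v,' '.join(f"{u}:{p[v,u].mean():.0f}/{W[v,u,0]*1e3:.0f},{W[v,u,1]*1e3:.0f},{W[v,u,2]*1e3:.0f}" for u in range(196,212)))
E
```

```text
116 196:20/471,78,248 197:18/491,97,241 198:18/495,96,240 199:20/485,80,245 200:20/486,76,246 201:19/494,80,244 202:64/497,78,244 203:111/1054,704,16 204:84/524,100,234 205:38/524,94,236 206:20/525,90,236 207:22/526,86,237 208:21/522,77,239 209:20/525,76,239 210:19/527,73,239 211:20/534,76,238
118 196:19/470,76,243 197:21/475,78,241 198:19/481,80,240 199:20/483,77,240 200:19/485,75,240 201:20/490,75,239 202:46/495,76,238 203:85/518,98,229 204:103/1056,699,7 205:71/522,93,229 206:49/525,90,229 207:40/525,86,230 208:33/525,80,232 209:22/526,77,232 210:36/528,75,232 211:79/534,76,231
120 196:32/469,76,236 197:17/472,74,236 198:18/482,82,232 199:19/483,77,233 200:24/487,78,232 201:47/490,75,232 202:87/498,80,230 203:106/501,79,230 204:111/504,77,229 205:113/507,75,229 206:119/509,72,229 207:132/512,72,229 208:124/517,72,228 209:80/523,74,226 210:68/535,82,222 211:119/1058,650,6
122 196:52/486,96,222 197:17/481,86,225 198:17/483,83,225 199:32/489,84,224 200:60/489,79,225 201:78/492,78,225 202:93/496,77,224 203:111/496,73,225 204:108/497,70,225 205:102/504,73,223 206:101/509,73,223 207:105
[... 2703 characters left out ...]
525,98,152 206:74/525,92,153 207:83/521,83,156 208:92/517,74,159 209:67/850,437,-1 210:37/856,436,-2 211:27/851,425,2
142 196:80/790,453,-0 197:147/489,97,153 198:153/491,94,153 199:121/491,89,154 200:107/492,85,155 201:104/494,83,155 202:95/494,77,157 203:66/815,437,-2 204:36/816,431,-1 205:28/818,427,-0 206:31/823,426,-1 207:38/827,424,-1 208:45/828,418,-0 209:46/831,416,-1 210:36/837,416,-2 211:32/837,409,-0
144 196:27/771,432,0 197:32/776,431,-1 198:42/779,428,-1 199:53/783,426,-1 200:63/782,419,1 201:71/490,78,150 202:53/790,415,-0 203:33/791,409,1 204:28/798,411,-1 205:28/803,410,-2 206:28/804,405,-1 207:28/803,397,2 208:28/809,397,-0 209:28/811,393,1 210:27/815,391,0 211:44/819,389,-0
```

In the scene camera the held housing is centred about 2.5 mm low in x. The tube reads 0.511 there, so its true x is about 0.5135, which agrees with the top camera. I align, descend to just above contact, then feel.

```bash
python3 -m pendant '[20,20,2.9,0,0, 20,20,0,0,0, 20,14,0,0,0, 20,3,0,0,0, 20,0,0,0,0, 20,0,0,0,0]'
python3 -m pendant '[20,2,0,0,0, 20,2,0,0,0, 20,1,0,0,0, 20,1,0,0,0, 20,0,0,0,0]'
python3 -m pendant '[20,1,0,0,0, 20,1,0,0,0, 20,0,0,0,0]'
python3 -c "
from h import *
need(.5135,.085,.1057,-1.7)"
```

```text
clock: 8.55
tcp_pos: [0.5144, 0.0857, 0.132]
orientation: [1.232, 1.194, -1.23]
contact_force: [0.6, 0.2, -1.5]
grip_width: 0.0251
clock: 9.18
tcp_pos: [0.5138, 0.0855, 0.1252]
orientation: [1.231, 1.195, -1.231]
contact_force: [-0.4, -0.3, -1.0]
grip_width: 0.0253
clock: 9.55
tcp_pos: [0.5136, 0.0855, 0.1232]
orientation: [1.23, 1.195, -1.231]
contact_force: [-1.3, -0.1, -0.1]
grip_width: 0.025
shift tool mm [17.5 -0.1  0.5] turn about x 0.0002 tcp [0.5136 0.0855 0.1232] yaw -1.69 tilt [-5.e-04 -2.e-04 -1.e+00] F [-1.27 -0.11 -0.12] t 9.55 w 0.025
```

```bash
python3 -m pendant '[20,1,0,0,0, 20,1,0,0,0, 20,0,0,0,0]'
python3 -m pendant '[20,1,0,0,0, 20,0,0,0,0]'
```

```text
clock: 9.93
tcp_pos: [0.5133, 0.0856, 0.1214]
orientation: [1.23, 1.196, -1.232]
contact_force: [-3.6, 0.9, 5.0]
grip_width: 0.025
clock: 10.18
tcp_pos: [0.5134, 0.0856, 0.1206]
orientation: [1.23, 1.195, -1.232]
contact_force: [-4.3, -0.6, 8.7]
grip_width: 0.0248
```

```bash
python3 -m pendant '[20,0,-0.7,0,0, 20,0,0,0,0]'
python3 -m pendant '[20,0,-0.7,0,0, 20,0,0,0,0]'
```

```text
clock: 10.42
tcp_pos: [0.5133, 0.0856, 0.1208]
orientation: [1.231, 1.195, -1.231]
contact_force: [-3.7, 0.7, 6.6]
grip_width: 0.025
clock: 10.68
tcp_pos: [0.5131, 0.0856, 0.121]
orientation: [1.232, 1.194, -1.23]
contact_force: [-2.1, -0.1, 5.7]
grip_width: 0.0256
```

```bash
python3 -m pendant '[20,0,-0.7,0,0, 20,0,-0.4,0,0, 20,0,0,0,0, 20,0,0,0,0]'
python3 -m pendant '[20,1,0,0,0, 20,1,0,0,0, 20,0,0,0,0]'
```

```text
clock: 11.18
tcp_pos: [0.5129, 0.0856, 0.1212]
orientation: [1.233, 1.193, -1.229]
contact_force: [0.1, -0.9, 7.2]
grip_width: 0.0252
clock: 11.55
tcp_pos: [0.5132, 0.0857, 0.1198]
orientation: [1.233, 1.192, -1.228]
contact_force: [-0.6, -2.3, 11.2]
grip_width: 0.0255
```

```bash
python3 -m pendant '[20,1,0,0,0, 20,1,0,0,0, 20,0,0,0,0]'
python3 -m pendant '[20,1,0,0,0, 20,1,0,0,0, 20,0,0,0,0]'
```

```text
clock: 11.92
tcp_pos: [0.5134, 0.086, 0.1181]
orientation: [1.233, 1.192, -1.228]
contact_force: [-2.3, -1.2, 12.2]
grip_width: 0.0253
clock: 12.3
tcp_pos: [0.5133, 0.0862, 0.116]
orientation: [1.234, 1.193, -1.227]
contact_force: [-1.2, -0.0, 11.2]
grip_width: 0.0249
```

```bash
python3 -m pendant '[20,1,0,0,0, 20,0.5,0,0,0, 20,0,0,0,0]'; python3 -c "
from h import *
need(.513,.085,.1057,-1.7)"
```

```text
clock: 12.68
tcp_pos: [0.5131, 0.0862, 0.1141]
orientation: [1.233, 1.193, -1.228]
contact_force: [-0.4, 0.2, 6.9]
grip_width: 0.0253
shift tool mm [ 8.3 -0.1  1.3] turn about x 0.0002 tcp [0.5131 0.0862 0.1141] yaw -1.69 tilt [ 0.0038  0.001  -1.    ] F [-0.4   0.23  6.93] t 12.68 w 0.0253
```

```bash
python3 -m pendant '[20,1,0,0,0, 20,1,0,0,0, 20,0,0,0,0]'
python3 -m pendant '[20,1,0,0,0, 20,1,0,0,0, 20,0,0,0,0]'
python3 -m pendant '[20,1,0,0,0, 20,1,0,0,0, 20,0,0,0,0]'
```

```text
clock: 13.05
tcp_pos: [0.5125, 0.086, 0.1111]
orientation: [1.233, 1.194, -1.229]
contact_force: [1.5, 0.9, -0.2]
grip_width: 0.0253
clock: 13.42
tcp_pos: [0.5119, 0.0855, 0.1085]
orientation: [1.232, 1.195, -1.23]
contact_force: [5.8, 0.4, -3.9]
grip_width: 0.0249
clock: 13.8
tcp_pos: [0.5124, 0.0853, 0.1068]
orientation: [1.232, 1.194, -1.23]
contact_force: [5.6, -0.6, -3.9]
grip_width: 0.0251
```

Snapped. I relieve the side load (+x), then press home.

```bash
python3 -m pendant '[20,0,0.8,0,0, 20,0,0.7,0,0, 20,1,0,0,0, 20,0.5,0,0,0, 20,0,0,0,0]'
python3 -m pendant '[20,1,0,0,0, 20,1,0,0,0, 20,0,0,0,0]'
```

```text
clock: 14.42
tcp_pos: [0.5128, 0.0853, 0.1054]
orientation: [1.231, 1.195, -1.231]
contact_force: [2.5, -1.0, 0.0]
grip_width: 0.0252
clock: 14.8
tcp_pos: [0.5129, 0.0854, 0.1038]
orientation: [1.231, 1.194, -1.231]
contact_force: [0.7, -2.0, 7.8]
grip_width: 0.0254
```

```bash
python3 -m pendant '[20,1,0,0,0, 20,0.5,0,0,0, 20,0,0,0,0, 20,0,0,0,0]'
```

```text
clock: 15.3
tcp_pos: [0.5129, 0.0853, 0.1028]
orientation: [1.231, 1.194, -1.231]
contact_force: [-1.9, -3.3, 12.0]
grip_width: 0.0249
```

```bash
python3 -m pendant '[20,0.7,0.3,0,0, 20,0.3,0,0,0, 20,0,0,0,0, 20,0,0,0,0, 20,0,0,0,0]'; python3 -c "
from h import *
need(.513,.085,.1057,-1.7)"
```

```text
clock: 15.92
tcp_pos: [0.513, 0.0854, 0.1021]
orientation: [1.23, 1.194, -1.232]
contact_force: [-2.9, -2.5, 16.6]
grip_width: 0.0252
shift tool mm [-3.6  0.   0.4] turn about x -0.0 tcp [0.513  0.0854 0.1021] yaw -1.7 tilt [-1.0e-04 -1.1e-03 -1.0e+00] F [-2.88 -2.53 16.58] t 15.93 w 0.0252
```

Held 16.6 N. I ease off vertically, then slide towards the collar (tool −z).

```bash
python3 -m pendant '[20,-1.5,-0.3,0,0, 20,-1.5,-0.2,0,0, 20,0,0,0,0]'
python3 -m pendant '[20,0,0,-2,0, 20,0,0,-3,0, 20,0,0,-3,0, 20,0,0,-3,0, 20,0,0,-3,0, 20,0,0,0,0]'
```

```text
clock: 16.3
tcp_pos: [0.5129, 0.0854, 0.1043]
orientation: [1.231, 1.194, -1.231]
contact_force: [1.5, -1.9, 5.8]
grip_width: 0.0254
clock: 17.05
tcp_pos: [0.5133, 0.0988, 0.1041]
orientation: [1.231, 1.194, -1.232]
contact_force: [1.3, -3.1, 6.4]
grip_width: 0.0253
```

```bash
python3 -m pendant '[20,-0.8,0.2,-3,0, 20,0,0.2,-3,0, 20,0,0,-3,0, 20,0,0,-3,0, 20,0,0,-3,0, 20,0,0,-3,0, 20,0,0,0,0]'
python3 -m pendant '[20,0,0,-2,0, 20,0,0,-2,0, 20,0,0,-1,0, 20,0,0,0,0]'
python3 - <<'E'
from h import *
need(.513,.132,.105,-1.7)
V,U=np.mgrid[:384,:512]
p,d=grab('scene')
cv2.imwrite('pics/s4.png',cv2.resize(p[110:180,160:240],(800,600),interpolation=cv2.INTER_CUBIC)[...,::-1])
E
```

```text
clock: 17.92
tcp_pos: [0.5139, 0.1182, 0.1046]
orientation: [1.231, 1.196, -1.23]
contact_force: [0.9, -2.8, 3.7]
grip_width: 0.0253
clock: 18.42
tcp_pos: [0.5141, 0.1227, 0.1046]
orientation: [1.231, 1.195, -1.231]
contact_force: [1.8, -3.5, 3.5]
grip_width: 0.0249
shift tool mm [-0.4 -1.3 -9.3] turn about x 0.0003 tcp [0.5141 0.1227 0.1046] yaw -1.68 tilt [-1.e-04  1.e-04 -1.e+00] F [ 1.8  -3.48  3.46] t 18.43 w 0.0249
```

View pics/s4.png

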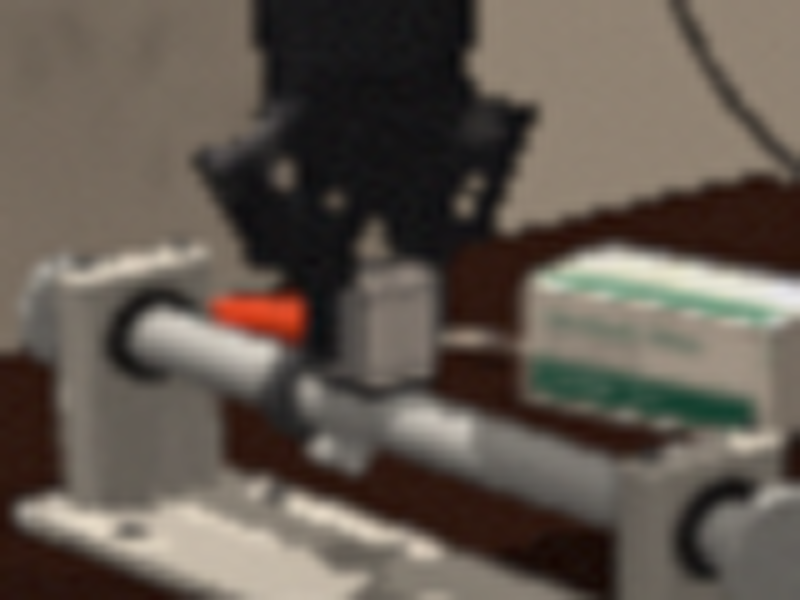

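The sensor is seated on the tube, with a gap of a few mm to the collar (crop (290,395)). I creep on.

```bash
python3 -m pendant '[20,0,0,-1.5,0, 20,0,0,-1.5,0, 20,0,0,-1,0, 20,0,0,0,0]'
python3 -m pendant '[20,0,0.1,-1,0, 20,0,0,-1,0, 20,0,0,0,0]'
```

```text
clock: 18.98
tcp_pos: [0.5142, 0.1268, 0.1046]
orientation: [1.231, 1.195, -1.231]
contact_force: [2.0, -2.4, 4.4]
grip_width: 0.0253
clock: 19.35
tcp_pos: [0.5143, 0.1286, 0.1046]
orientation: [1.231, 1.195, -1.231]
contact_force: [0.3, -4.2, 4.5]
grip_width: 0.025
```

```bash
python3 -m pendant '[20,0,0,-0.8,0, 20,0,0,-0.7,0, 20,0,0,0,0]'
python3 -m pendant '[20,0,0,-0.8,0, 20,0,0,-0.7,0, 20,0,0,0,0]'
```

```text
clock: 19.73
tcp_pos: [0.5144, 0.1301, 0.1046]
orientation: [1.231, 1.195, -1.231]
contact_force: [-0.7, -3.6, 5.3]
grip_width: 0.0252
clock: 20.1
tcp_pos: [0.5144, 0.1316, 0.1046]
orientation: [1.231, 1.195, -1.231]
contact_force: [0.3, -4.4, 4.4]
grip_width: 0.0253
```

```bash
python3 -m pendant '[20,0,0,-0.8,0, 20,0,0,-0.4,0, 20,0,0,0,0]'
python3 -m pendant '[20,0,0,-0.8,0, 20,0,0,-0.4,0, 20,0,0,0,0]'
```

```text
clock: 20.48
tcp_pos: [0.5144, 0.1328, 0.1046]
orientation: [1.231, 1.195, -1.231]
contact_force: [-0.5, -4.1, 4.1]
grip_width: 0.0253
clock: 20.85
tcp_pos: [0.5145, 0.1339, 0.1046]
orientation: [1.231, 1.195, -1.231]
contact_force: [0.0, -4.3, 4.6]
grip_width: 0.0253
```

```bash
python3 -m pendant '[20,0,0,-0.8,0, 20,0,0,-0.2,0, 20,0,0,0,0]'
python3 -m pendant '[20,0,0,-0.8,0, 20,0,0,-0.2,0, 20,0,0,0,0]'
```

```text
clock: 21.22
tcp_pos: [0.5145, 0.134, 0.1045]
orientation: [1.23, 1.194, -1.232]
contact_force: [-1.2, -6.7, 4.5]
grip_width: 0.0253
clock: 21.6
tcp_pos: [0.5145, 0.134, 0.1044]
orientation: [1.23, 1.193, -1.234]
contact_force: [-1.0, -8.7, 5.6]
grip_width: 0.0249
```

Contact: y has stopped at 0.134 and Fy is rising. A little more to reach about 6 N over the 4.2 N friction.

```bash
python3 -m pendant '[20,0,0,-0.8,0, 20,0,0,0,0, 20,0,0,0,0, 20,0,0,0,0]'
```

```text
clock: 22.1
tcp_pos: [0.5145, 0.1341, 0.1043]
orientation: [1.229, 1.193, -1.235]
contact_force: [-0.3, -10.6, 5.9]
grip_width: 0.0251
```

```bash
python3 -m pendant '[20,-0.6,0,0.8,0, 20,-0.5,0,0.8,0, 20,0,0,0.6,0, 20,0,0,0,0, 20,0,0,0,0]' 20
python3 -m pendant '[26,0,0,0,0, 29,0,0,0,0, 34,0,0,0,0, 42,0,0,0,0, 52,0,0,0,0, 60,0,0,0,0, 60,0,0,0,0, 60,0,0,0,0]'
```

```text
clock: 22.72
tcp_pos: [0.5145, 0.134, 0.1054]
orientation: [1.23, 1.195, -1.232]
contact_force: [1.1, -6.5, 1.0]
grip_width: 0.0255
clock: 23.72
tcp_pos: [0.5146, 0.1345, 0.1057]
orientation: [1.231, 1.195, -1.231]
contact_force: [-0.8, -0.7, 0.0]
grip_width: 0.0602
```

```bash
python3 -m pendant '[60,-10,0,0,0, 60,-20,0,0,0, 60,-30,0,0,0, 60,-40,0,0,0, 60,-40,0,0,0, 60,0,0,0,0, 60,0,0,0,0]'
python3 - <<'E'
from h import *
V,U=np.mgrid[:384,:512]
need(.513,.132,.105,-1.7)
q=[]
for n in ('scene','top'):
    D=[]
    for i in range(3):
        p,d=grab(n); D.append(np.where(d>0,d,np.nan))
    d=np.nan_to_num(np.nanmedian(D,0))
    W=world(n,np.c_[U.ravel(),V.ravel()],d.ravel()).reshape(384,512,3)
    m=(abs(W[...,0]-.514)<.03)&(abs(W[...,1]-.134)<.03)&(W[...,2]>.12)&(W[...,2]<.16)
    P=W[m]; print(n,m.sum(),P.min(0).round(4) if len(P) else '',P.max(0).round(4) if len(P) else '',np.median(P,0).round(4) if len(P) else '')
    for t in ['beaker','tape','open_spanner']: print(n,t,[(np.round(x['location'],3).tolist(),round(x['score'],2)) for x in nets.look_for(t,n)][:1])
    q.append(cv2.resize(p[110:180,160:240] if n=='scene' else p[140:210,90:170],(400,350),interpolation=cv2.INTER_CUBIC))
cv2.imwrite('pics/f.png',np.hstack(q)[...,::-1])
E
```

```text
clock: 24.6
tcp_pos: [0.5143, 0.1343, 0.2457]
orientation: [1.231, 1.195, -1.231]
contact_force: [-0.8, -0.4, 0.2]
grip_width: 0.0601
shift tool mm [140.7  -1.2   2.3] turn about x 0.0001 tcp [0.5143 0.1343 0.2457] yaw -1.69 tilt [ 0.e+00 -3.e-04 -1.e+00] F [-0.81 -0.38  0.21] t 24.6 w 0.0601
scene 106 [0.4962 0.1152 0.1204] [0.5257 0.1561 0.1488] [0.5024 0.1268 0.1362]
scene beaker []
scene tape [([0.565, -0.254, 0.041], 0.7)]
scene open_spanner [([0.365, 0.092, 0.005], 0.64)]
top 151 [0.502  0.1167 0.1201] [0.5283 0.151  0.151 ] [0.513  0.1312 0.1468]
top beaker [([0.574, -0.245, 0.014], 0.55)]
top tape [([0.366, -0.088, 0.021], 0.83)]
top open_spanner [([0.364, 0.086, 0.004], 0.55)]
```

View pics/f.png

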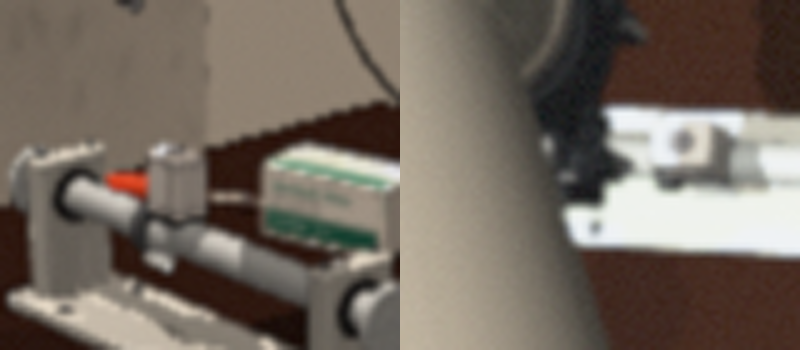

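The sensor is upright and seated: its top is at z ≈ 0.147, exactly as expected. It touches the collar (left crop (150,230)) and the gripper is clear.

```bash
python3 -c "
from h import *
print(r.hand_in())"
```

```text
the job is handed in; nothing more can be done
None
```

The white sensor is clipped on the tube, upright, seated and touching the collar. I handed the job in at about 25 s, and `r.hand_in()` gives no verdict.

- **Snap-on:** I gripped the white sensor and pushed it down over the tube about 7 cm right of the collar. The force peaked at about 12 N and fell away at the snap. I then pressed it home to 16.6 N by the wrist reading and held it there.
- **Slide:** I slid it to the collar, where it stopped at TCP y = 0.134. The total was 10.6 N, of which about 4.2 N was sliding friction, so about 6 N bore on the collar. I eased off and released it.
- **Last checks:** The top face reads z ≈ 0.147 m, the fully seated value. The last picture shows it upright against the collar, with the gripper about 14 cm clear.
- **Bystanders:** The top camera puts the beaker, tape and spanner within about 5 mm of where they started, which is roughly the networks' accuracy.
- **What disagreed:**
  - The scene camera read x about 2 to 3 mm lower than the top camera. I settled that by the side force on contact.
  - In the last scene picture the networks missed the beaker and gave the beaker's position for the tape; the top camera placed both correctly.

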